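# Walk the glue-up weight back to the stop rail

## Robot

A 6-joint arm with a two-finger parallel gripper is mounted at the origin on a cart in front of the work surface, level with it; the furniture and walls round the work are solid. World frame = base frame: x ahead of the robot, y to its left, z up, the work surface at z = 0. Lengths are in mm, angles in degrees, forces in N, time in s.
With the tool pointing down it reaches from about 350 to 850 mm from the base axis. Payload 8.1 kg.
Tool frame: the origin (TCP) lies midway between the tips of the shut fingers; the grasp point (between the pads) lies 19 mm behind it (r.grip_point_offset is the distance from the TCP to the grasp point, in mm); z points along the fingers, y is the line along which they close (so a half turn about z gives the same grasp; the last joint's range is limited). The gripper opens to 85 mm and grips with 20 to 120 N. Pads are 22 mm wide; open, the fingers measure 114 mm over their backs; the gripper's body (76 mm by 85 mm) begins 54 mm behind the grasp point. The pads swing forward as they close: fully open they stand 13 mm farther back than shut.
Start: joints at [-76.857, 7.471, 85.268, -0, 87.261, -4.893], TCP at [185.796, -570.513, 231.292] pointing down, gripper open.
Joint ranges: [-169.43, 169.43], [-51.17, 129.36], [1.28, 143.12], [-76.62, 256.62], [0, 156.53], [-152.29, 152.29]. Speed limits (degrees/s): [136.94, 136.94, 159.86, 180, 180, 180].

## Interface

Orientations are given as [roll, pitch, yaw] about the fixed x, y, z axes, in that order (R = Rz(yaw) Ry(pitch) Rx(roll)).
In Python, from bench import r gives the robot as it stands.
- The arm moves only by the shell command python3 -m inch 'ROWS' [FORCE]. ROWS is JSON, one flat list of numbers, 7 for each row, row after row: the shift along the world's x, y, z in m, then the turn, a rotation vector about the world's x, y, z in degrees, then the closure in counts, from 0 (fully open) to 255 (shut). A call has 1 to 10 rows; each row shifts and turns the commanded pose from where the row before left it; what a row does not reach is not made up. A row lasts 1/10 s, in which the tool goes at most 50 mm and 8.59 degrees, less where a joint would pass 70% of its speed; a pose out of reach is approached as far as the arm can. A call with a gripper value outside its range is refused whole. The fingers move at their own pace and stop on an object; FORCE is the grip in N (left out, the last holds). Time passes only in rows, so rows that do not move let the fingers close. It gives the time, the measured TCP pose, the force and the opening at its end, in the units of the state.
- r.sense(): the state, without advancing time (a new reading comes with each control period).
- r.snapshot(name): name is "side" or "top" or "wrist"; returns (picture, depth): 480x640x3 uint8, red, green, blue; 480x640 float32, mm along the optical axis (not along the pixel's ray), 0 where there is no reading.
- r.get_calibration(name): a dict with "fovy" (degrees; the focal length in pixels is half the picture's height over the tangent of half this angle, whatever the lens; pixels are square), "cx", "cy" (the principal point, pixels), "position" and "rotation" of the camera in the world; the wrist camera has in their place "tool_from_camera" (4x4, takes a point from camera to tool coordinates, whose origin is the TCP and whose axes are the flange's). Camera axes: x right, y up, looking along -z (the intrinsics and any distortion apply to the point x, -y, -z); pixel columns grow to the right and rows downward; lengths in mm; the calibration is good to about 2 mm. A picture is of the moment at which its call begins: read the wrist's pose just before it. get_calibration takes no time and is no camera call.
- r.hand_in(): hands the job in, once; it reports no verdict.
The state is a dict: "time": time; "joint_pos": joint angles; "qd": joint speeds; "joint_efforts": joint torques, N m; "tool_pos": TCP position; "tcp_rot": TCP orientation; "ft_force": force on the tool from outside, world axes, zero at the start; "wrist_torque": the same for the moment, N m; "finger_gap": finger opening in mm.
Only numpy, scipy, OpenCV 4.12 (cv2) and the standard library are available. Lean on these libraries where they do the work, as an engineer would, in place of code of your own. Each camera call takes 0.05 s, during which the arm holds its last target. There are 200 camera calls.

## Task

Without ever lifting it clear of the table, walk the tall glue-up weight forward to the low stop rail in one pace of two swings: tip it at least 20 degrees onto its left bottom edge, swing the raised right side forward until it is 15 degrees or more out of square with the rail and stand it flat there, then tip it at least 20 degrees onto its right bottom edge, swing the left side forward until the weight is square to the rail, and stand it flat. Let go with it upright, its whole back face in front of the rail and at most 20 mm from it. Leave the tape measure, hand plane and screwdriver where they lie (left, right and forward as the robot faces).

Things in the scene. Friction and masses are not known exactly. Their poses are not given: they have to be found in the camera images.
- weight_center (a point): The glue-up weight to be walked: a laminated wooden block of light and dark strips, 60 deep (x) x 130 wide (y) x 120 high, with a dark square grip post 36 x 36 x 60 mm high upright on the middle of its top (180 mm in all). This point is on its middle axis, 90 mm above its underside. Axes: x towards its back face (to the rail, away from the robot), y to its left, z up.
- weight: The same weight; origin at the centre of its underside, axes as above. 0.65 to 0.85 kg, centre of mass about 65 mm above the underside; tipped sideways it balances at about 45 degrees and falls beyond.
- front_left (a point): Bottom corner of the weight, front (robot side) left.
- front_right (a point): Bottom corner of the weight, front (robot side) right.
- back_left (a point): Bottom corner of the weight, back (rail side) left.
- back_right (a point): Bottom corner of the weight, back (rail side) right.
- rail: The stop rail: a dark wooden batten fixed to the table, 30 thick (x) x 280 long (y) x 45 mm high, held by two steel angle straps behind it. Origin: centre of its underside; x away from the robot, square to the rail, y along it. Its front face, which the weight comes up to, is at x = -15 mm. The weight starts before it, about parallel, 60 to 100 mm of table between.
- tape: Yellow and black steel tape measure, 39 x 78 x 71 mm, loose, standing behind the rail; origin at the centre of its underside. Leave it alone.
- plane: Small hand plane, 58 x 240 x 92 mm, loose, lying to the left of the weight; origin at the centre of its underside. Leave it alone.
- driver: Screwdriver with red handle, 205 mm long, 32 mm high, loose, lying to the right of the weight; origin under its middle. Leave it alone.
Not all that is in view belongs to the job. What is shaped like the weight but red is not meant.

How it is judged (in metres and radians):
On the way, in this order (a step that is already met when the one before it is completed fails the run):
1. the weight is tipped at least 19 degrees, its right side raised 35 mm or more (angle between weight_center's own z axis and vertical above 0.33 rad and height (world z) of each of front_right, back_right above 0.035 m), for 0.1 s.
2. with the right side still raised, the weight has swung more than 12 degrees out of square with the rail (angle between the x axis of weight_center and the x axis of rail, either way round above 0.21 rad and height (world z) of each of front_right, back_right above 0.025 m), for 0.05 s.
3. the weight stands flat, more than 10 degrees out of square with the rail (angle between the x axis of weight_center and the x axis of rail, either way round above 0.175 rad and angle between weight_center's own z axis and vertical below 0.05 rad), for 0.1 s.
4. the weight is tipped at least 19 degrees the other way, its left side raised 35 mm or more (angle between weight_center's own z axis and vertical above 0.33 rad and height (world z) of each of front_left, back_left above 0.035 m), for 0.1 s.
5. with the left side still raised, the weight has swung back to within 10 degrees of square with the rail (angle between the x axis of weight_center and the x axis of rail, either way round below 0.175 rad and height (world z) of each of front_left, back_left above 0.025 m), for 0.05 s.
At the end, for the whole second after the job is handed in: The weight stands flat on the table (tilt under 3 degrees), released and at rest, in front of the rail with its whole back face within the rail's length, both back corners no more than 20 mm from the rail's front face (angle between weight_center's own z axis and vertical below 0.05 rad and x of back_left in the frame of rail between -0.035 and -0.01 m and x of back_right in the frame of rail between -0.035 and -0.01 m and y of back_left in the frame of rail below 0.145 m and y of back_right in the frame of rail above -0.145 m and height (world z) of each of front_left, front_right below 0.006 m and linear speed of weight below 0.02 m/s and angular speed of weight below 0.1 rad/s); the robot touches nothing.
It fails at once if the weight is lifted clear of the table (all four bottom corners more than 12 mm up) (height (world z) of each of front_left, front_right, back_left, back_right above 0.012 m).
It fails at once if the weight is toppled (tilted over 50 degrees) (angle between weight_center's own z axis and vertical above 0.87 rad).
It fails at once if the tape measure, hand plane or screwdriver is moved more than 25 mm (distance of any of tape, plane, driver from where it was at the start of the episode above 0.025 m).
It also fails if it takes over 48 s, if anything falls off the work surface, if the arm or the gripper's body presses on something with over 40 N, if the wrist force passes 120 N, or if a joint passes its speed limit or range.

## Working session

There is one attempt and no reset: what is moved stays moved. The work goes in short steps, Python scripts to look and compute and a shell command to move; the robot and the scene stay as the last step left them, time stands still between calls to the robot, and variables do not carry over. Pictures are saved under pics/ and viewed, on a budget of 10 in all, crops included, one or two more only if the job needs it, and the job is handed in when it is done.

```bash
ls; mkdir -p pics; cat > h.py <<'E'
import numpy as np,cv2
from bench import r
def K(c):
    f=240/np.tan(np.radians(c["fovy"])/2); return f,c["cx"],c["cy"]
def pts(name,dep):
    c=r.get_calibration(name); f,cx,cy=K(c)
    v,u=np.mgrid[0:480,0:640]
    P=np.stack([(u-cx)/f*dep,-(v-cy)/f*dep,-dep],-1)
    return P@np.array(c["rotation"]).T+np.array(c["position"])
E
python3 - <<'E'
from h import *
for n in("top","side"):
    p,d=r.snapshot(n); np.savez(f"pics/{n}0.npz",p=p,d=d); cv2.imwrite(f"pics/{n}0.png",p[:,:,::-1]); print(n,r.get_calibration(n))
print(r.sense())
E
```

```text
pics
top {'fovy': 56.3209012492439, 'cx': 313.5368936662586, 'cy': 242.52565234626624, 'position': array([ 470.11287663,   42.59017294, 1099.88675748]), 'rotation': array([ 5.75718500e+00, -6.88704959e-02, -8.83340533e+01])}
side {'fovy': 54.266332074755404, 'cx': 324.54832807172227, 'cy': 240.29451435499834, 'position': array([ 338.48523878,  663.85922112, 1074.93623401]), 'rotation': array([  34.04591417,   -0.57189883, -158.42948693])}
{'time': 0.1, 'joint_pos': array([-7.68570856e+01,  7.51325768e+00,  8.53207120e+01,  6.29055397e-04,
        8.72633121e+01, -4.89722701e+00]), 'qd': array([ 0.03823541, -0.09981408, -0.18896114, -0.11645028, -0.04595023,
       -0.0715844 ]), 'joint_efforts': array([ 4.87137768e-04, -5.70953178e+01, -5.01943767e+01, -2.12007963e-04,
        8.10065889e-03, -2.31743593e-05]), 'tool_pos': array([ 185.68184508, -570.03102484,  230.34583613]), 'tcp_rot': array([-1.79903127e+02, -8.93080818e-03,  1.80401033e+01]), 'ft_force': array([ 0.08668051,  0.56797397, -0.29685824]), 'wrist_torque': array([ 0.08409551, -0.04968613,  0.00771164]), 'finger_gap': 85.1535719041146}
```

View pics/top0.png

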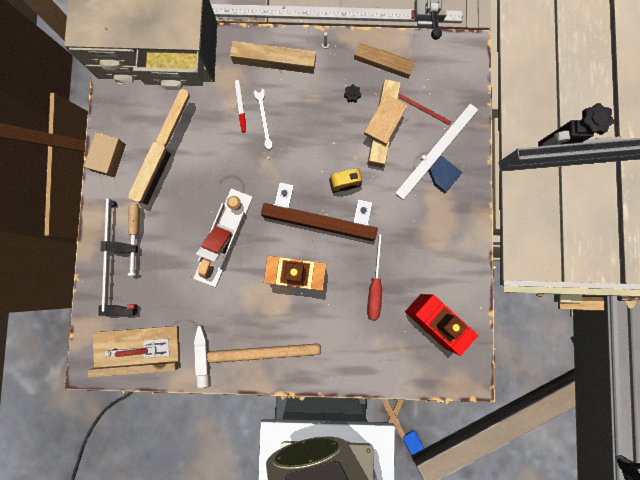

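View pics/side0.png

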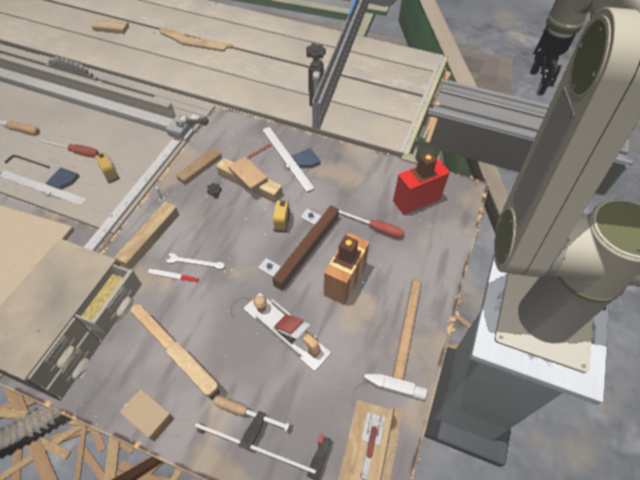

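The top view shows two candidates: the laminated wooden block with a dark post at (295,272), standing in front of the rail, and a red look-alike at (442,322). The wooden one fits (light and dark strips, parallel to the rail at (318,221)). The tape is at (346,179), the plane at (222,237) and the screwdriver at (376,280). I'll measure these and confirm with a crop.

```bash
cat > h.py <<'E'
import numpy as np,cv2
from scipy.spatial.transform import Rotation as R
from bench import r
def pts(name,dep):
    c=r.get_calibration(name); f=240/np.tan(np.radians(c["fovy"])/2)
    v,u=np.mgrid[0:480,0:640]
    P=np.stack([(u-c["cx"])/f*dep,-(v-c["cy"])/f*dep,-dep],-1)
    rot=np.array(c["rotation"]); rot=R.from_euler('xyz',rot,degrees=True).as_matrix() if rot.ndim==1 else rot
    return P@rot.T+np.array(c["position"])
def rect(P,m):
    m=cv2.morphologyEx(m.astype(np.uint8),cv2.MORPH_OPEN,np.ones((2,2)))
    n,l,s,_=cv2.connectedComponentsWithStats(m)
    k=1+np.argmax(s[1:,4]); q=P[l==k]
    b=cv2.minAreaRect(q[:,:2].astype(np.float32)); c=cv2.boxPoints(b)
    e=c[1]-c[0],c[2]-c[1]; e=max(e,key=np.linalg.norm)
    a=np.degrees(np.arctan2(-e[0],e[1])); a=(a+90)%180-90
    return np.round(b[0],1),np.round(sorted(b[1]),1),'yaw',round(float(a),2),'z',np.round(np.median(q[:,2]),1),len(q)
E
python3 - <<'E'
from h import *
z=np.load("pics/top0.npz");p,d=z['p'],z['d'];P=pts("top",d);Z=P[...,2]
def roi(u0,u1,v0,v1):
    m=np.zeros((480,640),bool);m[v0:v1,u0:u1]=1;return m
print('weight top',rect(P,roi(255,335,245,302)&(Z>105)&(Z<135)))
print('weight any',rect(P,roi(255,335,245,302)&(Z>105)))
print('post',rect(P,roi(255,335,245,302)&(Z>165)))
print('rail',rect(P,roi(255,385,195,245)&(Z>35)&(Z<60)))
print('tape',rect(P,roi(325,368,163,198)&(Z>40)))
print('plane',rect(P,roi(185,258,180,292)&(Z>12)))
print('driver',rect(P,roi(362,386,232,325)&(Z>5)))
print('table z',np.median(Z[roi(270,350,305,335)]))
cr=p[190:330,220:400,::-1];cv2.imwrite("pics/crop.png",cv2.resize(cr,None,fx=4,fy=4,interpolation=cv2.INTER_CUBIC))
z=np.load("pics/side0.npz");P=pts("side",z['d']);Z=P[...,2]
print('side post',rect(P,roi(315,375,225,305)&(Z>165)))
print('side top',rect(P,roi(315,375,225,305)&(Z>110)&(Z<130)))
print('side rail',rect(P,roi(265,345,200,295)&(Z>35)&(Z<55)))
E
```

```text
weight top (array([503. ,  85.4]), array([ 66.7, 143.5]), 'yaw', -5.87, 'z', np.float64(120.5), 1306)
weight any (array([503. ,  85.4]), array([ 66.7, 143.5]), 'yaw', -5.87, 'z', np.float64(121.1), 1633)
post (array([496.7,  69.1]), array([38.5, 64.5]), 'yaw', -14.23, 'z', np.float64(179.6), 308)
rail (array([626.7,  31.1]), array([215.4, 228.4]), 'yaw', -50.88, 'z', np.float64(44.8), 1517)
tape (array([629.9,  12.8]), array([ 72.8, 316.8]), 'yaw', 66.48, 'z', np.float64(63.0), 472)
plane (array([569.2, 183.2]), array([183.6, 291. ]), 'yaw', -2.93, 'z', np.float64(54.9), 1340)
driver (array([478.4, -89.3]), array([156. , 213.5]), 'yaw', 39.73, 'z', np.float64(26.5), 617)
table z -0.11604195225925196
side post (array([434. , 352.4]), array([ 42.4, 650.1]), 'yaw', 13.32, 'z', np.float64(178.7), 253)
side top (array([452.9, 313.9]), array([ 91.8, 730.7]), 'yaw', 10.93, 'z', np.float64(120.0), 827)
side rail (array([540.7, 292.7]), array([156.4, 830.7]), 'yaw', 17.92, 'z', np.float64(44.3), 1083)
```

View pics/crop.png

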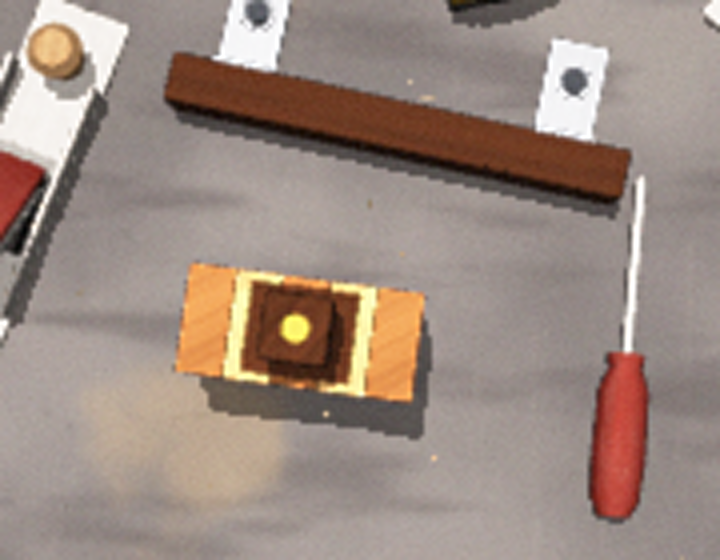

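The crop confirms it: the laminated block with a dark post and yellow dot, centred in the crop at about (300,330). The rail is ahead, the screwdriver is to the right and the plane to the left. The zero-depth pixels corrupted the rectangles, so I'll refine with depth-band masks and rays cast onto known planes.

```bash
cat > h.py <<'E'
import numpy as np,cv2
from scipy.spatial.transform import Rotation as R
from bench import r
def cam(name):
    c=r.get_calibration(name); f=240/np.tan(np.radians(c["fovy"])/2)
    rot=np.array(c["rotation"]); rot=R.from_euler('xyz',rot,degrees=True).as_matrix() if rot.ndim==1 else rot
    return f,c["cx"],c["cy"],rot,np.array(c["position"])
def rays(name):
    f,cx,cy,rot,pos=cam(name); v,u=np.mgrid[0:480,0:640]
    return np.stack([(u-cx)/f,-(v-cy)/f,-np.ones_like(u)],-1)@rot.T,pos
def pts(name,d):
    D,p=rays(name); P=D*d[...,None]+p; P[d<=0]=[0,0,-999]; return P
def rect(name,d,roi,z0,z1,h=None):
    D,p=rays(name);P=pts(name,d);m=np.zeros((480,640),np.uint8);u0,u1,v0,v1=roi;m[v0:v1,u0:u1]=1
    m&=((P[...,2]>z0)&(P[...,2]<z1)).astype(np.uint8)
    m=cv2.morphologyEx(cv2.morphologyEx(m,cv2.MORPH_CLOSE,np.ones((3,3))),cv2.MORPH_OPEN,np.ones((3,3)))
    n,l,s,_=cv2.connectedComponentsWithStats(m); k=1+np.argmax(s[1:,4]); l=l==k
    zz=np.median(P[l][:,2]); hh=zz if h is None else h
    q=(p+D*((hh-p[2])/D[...,2])[...,None])[l]
    b=cv2.minAreaRect(q[:,:2].astype(np.float32)); c=cv2.boxPoints(b)
    e=max((c[1]-c[0],c[2]-c[1]),key=np.linalg.norm)
    a=np.degrees(np.arctan2(-e[0],e[1])); a=(a+90)%180-90
    return 'ctr',np.round(b[0],1),'size',np.round(sorted(b[1]),1),'yaw',round(float(a),2),'z',round(float(zz),1),int(l.sum())
E
python3 - <<'E'
from h import *
print(cam("top")[3].round(2))
T=np.load("pics/top0.npz")['d'];S=np.load("pics/side0.npz")['d']
for a in [('weight','top',T,(255,335,245,302),112,190,120),('post','top',T,(255,335,245,302),172,190,180),('rail','top',T,(255,385,195,245),35,60,45),('tape','top',T,(325,368,163,198),55,80,71),('plane','top',T,(185,258,180,292),12,100,30),('driver','top',T,(362,386,232,325),4,40,16),
 ('post','side',S,(315,375,225,305),172,190,180),('wt','side',S,(315,375,225,305),112,128,120),('rail','side',S,(265,345,200,295),35,55,45)]:
    print(a[0],a[1],*rect(*a[1:]))
E
```

```text
[[ 0.03  0.99 -0.1 ]
 [-1.    0.03 -0.  ]
 [ 0.    0.1   0.99]]
weight top ctr [501.8  83.7] size [ 59.7 129.6] yaw -5.89 z 121.2 1631
post top ctr [501.6  83.7] size [35.6 35.7] yaw -6.33 z 179.8 304
rail top ctr [629.6  33.4] size [ 33.9 278.6] yaw -10.85 z 44.8 1536
tape top ctr [728.2 -27.5] size [37.2 68.8] yaw 14.45 z 63.6 408
plane top ctr [572.8 275.3] size [ 69.7 182.3] yaw 69.03 z 58.4 1342
driver top ctr [ 452.4 -103.2] size [ 36.1 100.4] yaw -89.2 z 27.6 530
post side ctr [499.  87.] size [36.8 39.2] yaw -6.67 z 179.4 224
wt side ctr [499.   86.9] size [ 61.5 134.7] yaw -6.06 z 120.4 801
rail side ctr [625.6  37.7] size [ 34.  281.9] yaw -10.84 z 44.7 1094
```

Both views agree on the sizes (60x130, post 36, rail 280). The averages are: weight at about (500.4, 85.3) with yaw -6.0; rail at about (627.6, 35.5) with yaw -10.85; gap about 89 mm. I'll grasp the post across its left and right faces, so the tool yaw is -6.

```bash
R='0.0157,0.0328,0.001,0,0,-1.2,0'; python3 -m inch '[0.0157,0.0328,0.001,0,0,-1.2,0, 0.0157,0.0328,0.001,0,0,-1.2,0, 0.0157,0.0328,0.001,0,0,-1.2,0, 0.0157,0.0328,0.001,0,0,-1.2,0, 0.0157,0.0328,0.001,0,0,-1.2,0, 0.0157,0.0328,0.001,0,0,-1.2,0, 0.0157,0.0328,0.001,0,0,-1.2,0, 0.0157,0.0328,0.001,0,0,-1.2,0, 0.0157,0.0328,0.001,0,0,-1.2,0, 0.0157,0.0328,0.001,0,0,-1.2,0]' 60
python3 -m inch '[0.0157,0.0328,0.001,0,0,-1.2,0, 0.0157,0.0328,0.001,0,0,-1.2,0, 0.0157,0.0328,0.001,0,0,-1.2,0, 0.0157,0.0328,0.001,0,0,-1.2,0, 0.0157,0.0328,0.001,0,0,-1.2,0, 0.0157,0.0328,0.001,0,0,-1.2,0, 0.0157,0.0328,0.001,0,0,-1.2,0, 0.0157,0.0328,0.001,0,0,-1.2,0, 0.0157,0.0328,0.001,0,0,-1.2,0, 0.0157,0.0328,0.001,0,0,-1.2,0]'
python3 -m inch '[0,0,0,0,0,0,0,0,0,0,0,0,0,0]'
python3 - <<'E'
from h import *
s=r.sense();print(s['tool_pos'],s['tcp_rot'],s['time'])
p,d=r.snapshot("wrist");c=r.get_calibration("wrist");np.savez("pics/w0.npz",p=p,d=d)
f=240/np.tan(np.radians(c["fovy"])/2);M=np.array(c["tool_from_camera"])
v,u=np.mgrid[0:480,0:640];C=np.stack([(u-c["cx"])/f*d,-(v-c["cy"])/f*d,-d],-1)
Tl=C@M[:3,:3].T+M[:3,3];Rt=R.from_euler('xyz',s['tcp_rot'],degrees=True).as_matrix()
W=Tl@Rt.T+s['tool_pos'];W[d<=0]=-999
for z0,z1 in((172,190),(112,128)):
    m=((W[...,2]>z0)&(W[...,2]<z1)&(abs(W[...,0]-500)<90)&(abs(W[...,1]-85)<110)).astype(np.uint8)
    m=cv2.morphologyEx(m,cv2.MORPH_OPEN,np.ones((3,3)));q=W[m>0]
    if len(q)>50: print(cv2.minAreaRect(q[:,:2].astype(np.float32)),np.median(q[:,2]),len(q))
cv2.imwrite("pics/w0.png",p[:,:,::-1])
E
```

```text
time: 1.1
tool_pos: [343.0, -241.0, 241.0]
tcp_rot: [-180.0, 0.0, 6.0]
ft_force: [0.1, -0.3, -1.3]
finger_gap: 85.6
time: 2.1
tool_pos: [500.0, 87.0, 250.9]
tcp_rot: [180.0, 0.0, -6.0]
ft_force: [0.9, -1.0, -0.1]
finger_gap: 85.4
time: 2.3
tool_pos: [499.5, 86.0, 250.6]
tcp_rot: [180.0, 0.1, -5.8]
ft_force: [0.3, -0.1, -0.3]
finger_gap: 85.4
[499.47096232  86.01951238 250.60866999] [ 1.79966733e+02  8.27293841e-02 -5.84130751e+00] 2.3
((500.71539306640625, 84.6492919921875), (36.03865051269531, 35.632511138916016), 84.01774597167969) 178.79889105351856 2838
((500.15179443359375, 84.94267272949219), (130.1986846923828, 60.43583297729492), 83.9137954711914) 119.07191496487843 8405
```

View pics/w0.png

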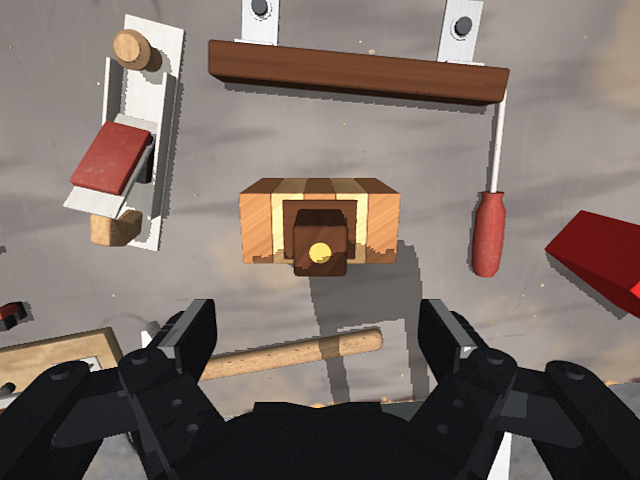

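The wrist view shows the post at (318,245) between the fingers. It measures (500.5, 84.8) with yaw -6.05, which agrees with the fixed cameras, so I'll go down and grip.

```bash
python3 -m inch '[0.001,-0.0012,-0.0125,0,0,-0.2,0, 0,0,-0.0125,0,0,0,0, 0,0,-0.0125,0,0,0,0, 0,0,-0.0125,0,0,0,0, 0,0,-0.0125,0,0,0,0, 0,0,-0.0125,0,0,0,0, 0,0,-0.0125,0,0,0,0, 0,0,-0.0125,0,0,0,0, 0,0,-0.0125,0,0,0,0, 0,0,-0.0100,0,0,0,0]' 90
python3 -m inch '[0,0,0,0,0,0,0, 0,0,0,0,0,0,60, 0,0,0,0,0,0,110, 0,0,0,0,0,0,160, 0,0,0,0,0,0,255, 0,0,0,0,0,0,255, 0,0,0,0,0,0,255, 0,0,0,0,0,0,255]'
cat > plan.py <<'E'
# pose chain: weight pose (rail frame) -> tool rows.  key=(psi deg, tilt deg (+ = right side raised), z bias mm)
from h import *
RC=np.array([627.6,35.5,0]);RY=-10.85
Rr=R.from_euler('z',RY,degrees=True)
def Rw(psi,tilt): return Rr*R.from_euler('z',psi,degrees=True)*R.from_euler('x',-tilt,degrees=True)
def rows(keys,t0,rot0,w0,psi0):
    """keys: list of (psi,tilt,pivot(local xy),zb,n). t0,rot0 tool; w0 weight base world; pivot fixed in world over each key"""
    G=(Rw(psi0,0).inv()*rot0); g=Rw(psi0,0).inv().apply(t0-w0)
    w=np.array(w0,float);psi,ti,zb=psi0,0.,0.;T=np.array(t0,float);Q=rot0
    for (p1,t1,pv,z1,n) in keys:
        pv=np.array([pv[0],pv[1],0.]);A=w+Rw(psi,ti).apply(pv);out=[]
        for k in range(1,n+1):
            s=k/n;a=psi+(p1-psi)*s;b=ti+(t1-ti)*s;z=zb+(z1-zb)*s
            B=A.copy();B[2]=z;Rn=Rw(a,b);wn=B-Rn.apply(pv)
            Tn=wn+Rn.apply(g);Qn=Rn*G
            sh=(Tn-T)/1000;rv=(Qn*Q.inv()).as_rotvec(degrees=True)
            out.append(','.join('%.4f'%x for x in sh)+','+','.join('%.2f'%x for x in rv)+',255');T,Q=Tn,Qn
        print('#',p1,t1);[print(', '.join(out[i:i+10])) for i in range(0,n,10)]
        psi,ti,zb,w=p1,t1,z1,wn
        c=Rr.inv().apply(w-RC);print('base rail',c.round(1),'TCP',T.round(1),Q.as_euler('xyz',degrees=True).round(1))
E
python3 - <<'E'
from h import *
from plan import *
s=r.sense();print(s['tool_pos'],s['tcp_rot'],s['ft_force'],s['wrist_torque'],s['finger_gap'],s['time'])
w=np.array([500.5,84.8,0]);psi0=-6.05-RY
print('base rail',Rr.inv().apply(w-RC),psi0)
rot=R.from_euler('xyz',s['tcp_rot'],degrees=True)
rows([(psi0,24,(30,65),1,10),(35.2,24,(30,65),1,20),(35.2,0,(30,65),0.5,10)],s['tool_pos'],rot,w,psi0)
E
```

```text
time: 3.35
tool_pos: [500.5, 84.3, 127.5]
tcp_rot: [180.0, 0.0, -6.2]
ft_force: [-0.8, 0.1, 0.1]
finger_gap: 85.4
time: 4.15
tool_pos: [501.5, 84.0, 129.7]
tcp_rot: [180.0, -0.1, -6.2]
ft_force: [-1.1, -3.3, 5.9]
finger_gap: 35.1
[501.46804349  84.01577563 129.72868351] [ 1.79992486e+02 -9.44933317e-02 -6.17283339e+00] [-1.14053255 -3.29751996  5.8577369 ] [-0.20520117  0.0908351   0.07913382] 35.07497737393659 4.15
base rail [-134.10803411   24.49357438    0.        ] 4.8
# 4.8 24
0.0006,0.0055,0.0027,-2.39,0.25,0.00,255, 0.0006,0.0056,0.0025,-2.39,0.25,-0.00,255, 0.0006,0.0057,0.0023,-2.39,0.25,0.00,255, 0.0006,0.0057,0.0020,-2.39,0.25,-0.00,255, 0.0006,0.0058,0.0018,-2.39,0.25,-0.00,255, 0.0006,0.0059,0.0015,-2.39,0.25,0.00,255, 0.0006,0.0059,0.0013,-2.39,0.25,-0.00,255, 0.0006,0.0060,0.0010,-2.39,0.25,0.00,255, 0.0006,0.0060,0.0008,-2.39,0.25,-0.00,255, 0.0006,0.0060,0.0005,-2.39,0.25,0.00,255
base rail [-134.6   30.1   27.4] TCP [507.6 142.1 146.2] [ 1.56e+02 -1.00e-01 -6.10e+00]
# 35.2 24
0.0001,-0.0008,0.0000,-0.00,-0.00,1.52,255, 0.0001,-0.0008,0.0000,0.00,0.00,1.52,255, 0.00
[... 690 characters left out ...]
0.0005,-0.0006,-0.0000,0.00,0.00,1.52,255, 0.0005,-0.0006,0.0000,-0.00,-0.00,1.52,255
base rail [-99.9  26.   27.4] TCP [513.8 127.7 146.2] [ 1.56e+02 -1.00e-01  2.43e+01]
# 35.2 0
0.0025,-0.0055,-0.0005,2.19,0.99,0.00,255, 0.0025,-0.0055,-0.0007,2.19,0.99,-0.00,255, 0.0025,-0.0055,-0.0010,2.19,0.99,-0.00,255, 0.0025,-0.0054,-0.0012,2.19,0.99,0.00,255, 0.0024,-0.0054,-0.0015,2.19,0.99,-0.00,255, 0.0024,-0.0053,-0.0017,2.19,0.99,0.00,255, 0.0024,-0.0053,-0.0020,2.19,0.99,0.00,255, 0.0023,-0.0052,-0.0022,2.19,0.99,0.00,255, 0.0023,-0.0051,-0.0025,2.19,0.99,-0.00,255, 0.0023,-0.0050,-0.0027,2.19,0.99,-0.00,255
base rail [-96.7  21.4   0.5] TCP [537.9  74.5 130.2] [ 1.80e+02 -1.00e-01  2.42e+01]
```

```bash
python3 -m inch '[0.0006,0.0055,0.0027,-2.4,0.25,0,255, 0.0006,0.0056,0.0025,-2.4,0.25,0,255, 0.0006,0.0057,0.0023,-2.4,0.25,0,255, 0.0006,0.0057,0.002,-2.4,0.25,0,255, 0.0006,0.0058,0.0018,-2.4,0.25,0,255]'
python3 -m inch '[0.0006,0.0059,0.0015,-2.4,0.25,0,255, 0.0006,0.0059,0.0013,-2.4,0.25,0,255, 0.0006,0.006,0.001,-2.4,0.25,0,255, 0.0006,0.006,0.0008,-2.4,0.25,0,255, 0.0006,0.006,0.0005,-2.4,0.25,0,255, 0,0,0,0,0,0,255, 0,0,0,0,0,0,255]'
python3 - <<'E'
from h import *
p,d=r.snapshot("side");cv2.imwrite("pics/s1.png",cv2.resize(p[150:390,200:520,::-1],None,fx=2.4,fy=2.4))
s=r.sense();print(s['tool_pos'],s['tcp_rot'],s['ft_force'],s['wrist_torque'],s['finger_gap'])
E
```

```text
time: 4.65
tool_pos: [504.1, 112.6, 140.3]
tcp_rot: [167.8, -0.1, -6.2]
ft_force: [1.5, -1.5, -1.7]
finger_gap: 35.0
time: 5.35
tool_pos: [506.9, 142.4, 144.8]
tcp_rot: [155.9, -0.1, -6.1]
ft_force: [2.7, -2.4, -2.7]
finger_gap: 35.3
[506.85623753 142.28334754 144.75806767] [ 1.55943014e+02 -7.94382543e-02 -6.13901385e+00] [ 2.05501712 -1.18318916 -3.82673158] [ 0.40973982 -0.81272976  0.14858449] 34.72978596765781
```

View pics/s1.png

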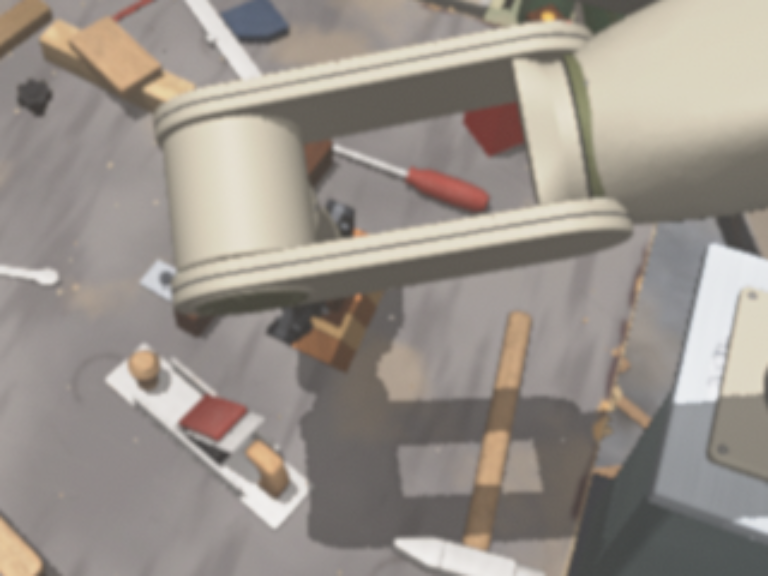

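The side view is mostly blocked by the arm, and only the block's left end shows at about (340,340), tipped. The tool carries 3.8 N of the block's roughly 7.4 N, so the table bears the rest. I'll check the tilt from the block's planes in the wrist depth image.

```bash
cat > wr.py <<'E'
from h import *
def wrist(save=None):
    s=r.sense();p,d=r.snapshot("wrist");c=r.get_calibration("wrist")
    f=240/np.tan(np.radians(c["fovy"])/2);M=np.array(c["tool_from_camera"])
    v,u=np.mgrid[0:480,0:640];C=np.stack([(u-c["cx"])/f*d,-(v-c["cy"])/f*d,-d],-1)
    T=C@M[:3,:3].T+M[:3,3];Rt=R.from_euler('xyz',s['tcp_rot'],degrees=True)
    W=T@Rt.as_matrix().T+s['tool_pos'];W[d<=0]=-999;T[d<=0]=-999
    if save: cv2.imwrite(save,p[:,:,::-1]);np.savez(save[:-3]+'npz',T=T,W=W)
    return p,T,W,s
def block(T,W,s):
    # block top: tool-frame points near z=+4..+16 (ahead of TCP), within +-75 in y, +-45 in x
    m=(abs(T[...,1])<75)&(abs(T[...,0])<42)&(T[...,2]>0)&(T[...,2]<22)
    q=T[m];
    for _ in range(4):
        c=np.median(q,0);A=np.c_[q[:,:2],np.ones(len(q))];k=np.linalg.lstsq(A,q[:,2],rcond=None)[0]
        e=abs(q[:,2]-A@k);q=q[e<max(1.5,2*np.median(e))]
    n=np.array([-k[0],-k[1],1]);n/=np.linalg.norm(n)
    Rt=R.from_euler('xyz',s['tcp_rot'],degrees=True);zw=-Rt.apply(n)
    print('top plane tool dz',k[2].round(1),'slope deg x,y',np.degrees(np.arctan(k[:2])).round(1),'tilt',np.degrees(np.arccos(zw[2])).round(1),'lean dir',zw.round(2),len(q))
    b=cv2.minAreaRect(q[:,:2].astype(np.float32));print('extent tool',q[:,:2].min(0).round(1),q[:,:2].max(0).round(1),b)
E
python3 - <<'E'
from wr import *
p,T,W,s=wrist("pics/w1.png");block(T,W,s);print(s['time'],s['ft_force'])
E
```

```text
top plane tool dz 10.6 slope deg x,y [ 0.2 -0.1] tilt 24.1 lean dir [0.05 0.41 0.91] 13922
extent tool [-29.1 -65.7] [29.5 63.9] ((0.314666748046875, -0.9437408447265625), (58.628875732421875, 129.68655395507812), 0.13515430688858032)
5.4 [ 2.05501712 -1.18318916 -3.82673158]
```

View pics/w1.png

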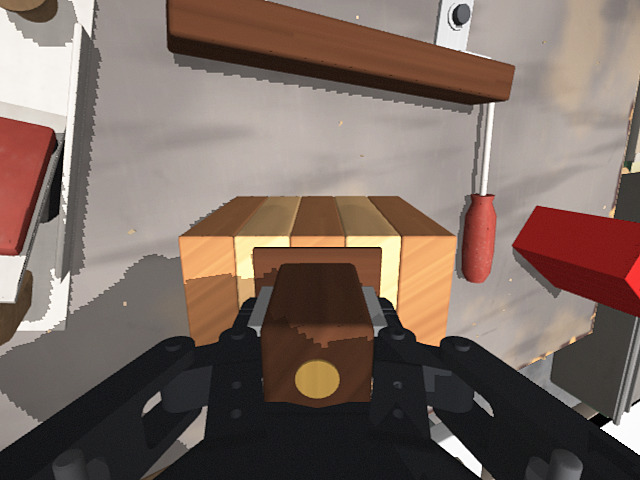

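The wrist view shows the pads on the post at (318,310) and the block square in the hand. The plane fit gives 24.1° tilt, right side up, with the left edge at z ≈ 0. Next, the swing, then standing it down.

```bash
python3 -m inch '[0.0001,-0.0008,0,0,0,1.52,255, 0.0001,-0.0008,0,0,0,1.52,255, 0.0002,-0.0008,0,0,0,1.52,255, 0.0002,-0.0008,0,0,0,1.52,255, 0.0002,-0.0008,0,0,0,1.52,255, 0.0002,-0.0008,0,0,0,1.52,255, 0.0002,-0.0008,0,0,0,1.52,255, 0.0003,-0.0007,0,0,0,1.52,255, 0.0003,-0.0007,0,0,0,1.52,255, 0.0003,-0.0007,0,0,0,1.52,255]'
python3 -m inch '[0.0003,-0.0007,0,0,0,1.52,255, 0.0003,-0.0007,0,0,0,1.52,255, 0.0004,-0.0007,0,0,0,1.52,255, 0.0004,-0.0007,0,0,0,1.52,255, 0.0004,-0.0007,0,0,0,1.52,255, 0.0004,-0.0007,0,0,0,1.52,255, 0.0004,-0.0007,0,0,0,1.52,255, 0.0004,-0.0007,0,0,0,1.52,255, 0.0005,-0.0006,0,0,0,1.52,255, 0.0005,-0.0006,0,0,0,1.52,255]'
python3 -m inch '[0,0,0,0,0,0,255, 0,0,0,0,0,0,255]'
python3 - <<'E'
from wr import *
p,T,W,s=wrist("pics/w2.png");block(T,W,s);print(s['time'],s['ft_force'],s['tool_pos'],s['tcp_rot'])
E
```

```text
time: 6.45
tool_pos: [508.7, 134.5, 144.9]
tcp_rot: [155.9, -0.1, 9.2]
ft_force: [0.5, 0.1, -7.9]
finger_gap: 35.2
time: 7.45
tool_pos: [512.9, 127.8, 145.2]
tcp_rot: [155.9, -0.1, 24.4]
ft_force: [0.0, -0.3, -8.3]
finger_gap: 35.3
time: 7.65
tool_pos: [512.8, 127.8, 145.3]
tcp_rot: [155.9, -0.1, 24.2]
ft_force: [0.1, 0.3, -8.0]
finger_gap: 35.0
top plane tool dz 10.6 slope deg x,y [0.4 0. ] tilt 24.1 lean dir [-0.16  0.37  0.91] 13892
extent tool [-29.2 -66.1] [29.5 63.7] ((0.17721176147460938, -1.1940536499023438), (58.69342803955078, 129.78366088867188), 0.023450929671525955)
7.65 [ 0.11560103  0.32581885 -7.98526101] [512.82790484 127.83900372 145.25955367] [ 1.55872508e+02 -9.61490125e-02  2.42375552e+01]
```

```bash
python3 -m inch '[0.0025,-0.0055,-0.0010,2.19,0.99,0,255, 0.0025,-0.0055,-0.0012,2.19,0.99,0,255, 0.0025,-0.0055,-0.0010,2.19,0.99,0,255, 0.0025,-0.0054,-0.0012,2.19,0.99,0,255, 0.0024,-0.0054,-0.0015,2.19,0.99,0,255, 0.0024,-0.0053,-0.0017,2.19,0.99,0,255, 0.0024,-0.0053,-0.002,2.19,0.99,0,255, 0.0023,-0.0052,-0.0022,2.19,0.99,0,255, 0.0023,-0.0051,-0.0025,2.19,0.99,0,255, 0.0023,-0.005,-0.0027,2.19,0.99,0,255]'
python3 -m inch '[0,0,0,0,0,0,255, 0,0,0,0,0,0,255, 0,0,0,0,0,0,255]'
python3 - <<'E'
from wr import *
from plan import *
p,T,W,s=wrist("pics/w3.png");block(T,W,s);print(s['time'],s['ft_force'],s['wrist_torque'],s['tool_pos'],s['tcp_rot'])
# rail top from wrist depth
P=W; m=((W[...,2]>36)&(W[...,2]<52)&(W[...,0]>570)&(W[...,0]<690)&(W[...,1]>-125)&(W[...,1]<190)).astype(np.uint8)
m=cv2.morphologyEx(m,cv2.MORPH_OPEN,np.ones((5,5)));n,l,st,_=cv2.connectedComponentsWithStats(m);k=1+np.argmax(st[1:,4])
q=W[l==k];print('rail',cv2.minAreaRect(q[:,:2].astype(np.float32)),np.median(q[:,2]))
A=np.c_[np.ones(len(q))];Z=np.load("pics/w0.npz")
E
```

```text
time: 8.7
tool_pos: [537.5, 75.0, 129.7]
tcp_rot: [-180.0, -0.1, 24.2]
ft_force: [-16.7, 13.2, 50.6]
finger_gap: 34.9
time: 9.0
tool_pos: [538.6, 74.1, 130.0]
tcp_rot: [179.7, -0.2, 24.2]
ft_force: [1.6, -3.6, 6.1]
finger_gap: 35.2
top plane tool dz 10.8 slope deg x,y [0.5 0. ] tilt 0.4 lean dir [0.   0.01 1.  ] 13875
extent tool [-29.1 -65.5] [29.5 64.2] ((0.3902873992919922, -0.738616943359375), (58.444236755371094, 129.7122344970703), 0.23987683653831482)
9.0 [ 1.60949417 -3.60637626  6.13611845] [-0.31770079  0.10247183 -0.12586959] [538.55098867  74.10222648 130.02096418] [179.70988558  -0.20425769  24.22519984]
rail ((627.9679565429688, 34.12097930908203), (279.892333984375, 31.601749420166016), 79.13259887695312) 43.70649594841595
```

View pics/w3.png

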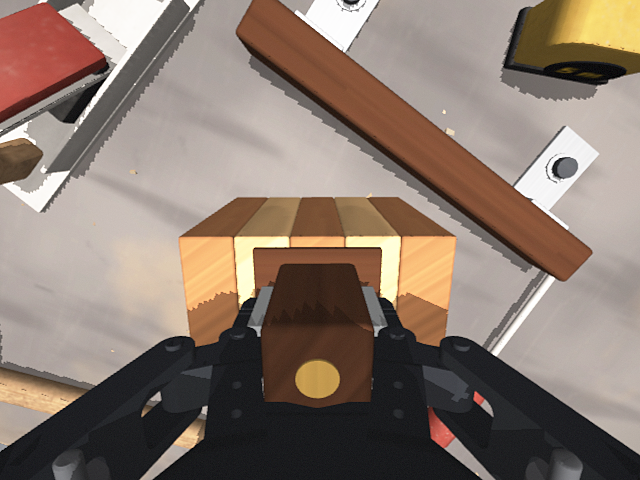

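It stands flat with tilt 0.4° and 35° out of square, held at the post; the rail in view from (240,30) to (590,260) re-measures at (628.0, 34.1), -10.87. Now I'll plan the second swing.

```bash
sed -i 's/^RC=.*/RC=np.array([627.8,34.5,0]);RY=-10.86/' plan.py; python3 - <<'E'
from plan import *
s=r.sense();w=np.array([538.6,75.0,0]);psi0=24.22-RY
c=Rr.inv().apply(w-RC);print(c,psi0)
rot=R.from_euler('xyz',s['tcp_rot'],degrees=True)
rows([(psi0,-23,(-30,-65),0,10),(0,-23,(-30,-65),0,20),(0,0,(-30,-65),0,10)],s['tool_pos'],rot,w,psi0)
E
```

```text
[-95.23307078  22.96850517   0.        ] 35.08
# 35.08 -23
0.0022,-0.0048,0.0025,2.10,0.94,-0.00,255, 0.0022,-0.0049,0.0023,2.10,0.94,0.00,255, 0.0022,-0.0050,0.0020,2.10,0.94,-0.00,255, 0.0023,-0.0050,0.0018,2.10,0.94,0.00,255, 0.0023,-0.0051,0.0016,2.10,0.94,-0.00,255, 0.0023,-0.0052,0.0014,2.10,0.94,0.00,255, 0.0023,-0.0052,0.0011,2.10,0.94,0.00,255, 0.0024,-0.0052,0.0009,2.10,0.94,-0.00,255, 0.0024,-0.0053,0.0007,2.10,0.94,-0.00,255, 0.0024,-0.0053,0.0005,2.10,0.94,0.00,255
base rail [-92.3  18.7  25.4] TCP [561.5  23.1 144.8] [-157.3   -0.2   24.2]
# 0 -23
0.0006,-0.0007,0.0000,0.00,-0.00,-1.75,255, 0.0006,-0.0007,0.0000,0.00,0.00,-1.75,255, 0.0005,-0.0008,-0.0000,0.00,0.00,-1.75,255, 0.0005,-0.0008,0.0000,-0.00,-0.00,-1.75,255, 0.0005,-0.0008,0.0000,-0.00,-0.00,-1.75,255, 0.0005,-0.0008,0.0000,0.00,0.00,-1.75,255, 0.0004,-0.0008,0.0000,-0.00,0.00,-1.75,255, 0.0004,-0.0008,-0.0000,0.00,-0.00,-1.75,255, 0.0004,-0.0009,0.0000,0.00,-0.00,-1.75,255, 0.0004,-0.0009,0.0000,-0.00,0.00,-1.75,255
0.0003,-0.0009,0.0000,0.00,0.00,-1.75,255, 0.0003,-0.0009,0.0000,-0.00,0.00,-1.75,255, 0.000
[... 238 characters left out ...]
.00,-0.00,-1.75,255, 0.0001,-0.0009,0.0000,-0.00,0.00,-1.75,255, 0.0001,-0.0009,0.0000,0.00,-0.00,-1.75,255
base rail [-52.4  12.4  25.4] TCP [568.5   6.  144.8] [-157.3   -0.2  -10.9]
# 0 0
0.0011,0.0057,-0.0005,-2.26,0.43,0.00,255, 0.0011,0.0057,-0.0007,-2.26,0.43,-0.00,255, 0.0011,0.0056,-0.0009,-2.26,0.43,-0.00,255, 0.0011,0.0056,-0.0011,-2.26,0.43,-0.00,255, 0.0011,0.0056,-0.0014,-2.26,0.43,0.00,255, 0.0011,0.0055,-0.0016,-2.26,0.43,-0.00,255, 0.0010,0.0054,-0.0018,-2.26,0.43,-0.00,255, 0.0010,0.0054,-0.0020,-2.26,0.43,-0.00,255, 0.0010,0.0053,-0.0023,-2.26,0.43,-0.00,255, 0.0010,0.0052,-0.0025,-2.26,0.43,0.00,255
base rail [-52.4  17.5   0. ] TCP [579.1  60.9 130. ] [179.7  -0.2 -10.8]
```

```bash
python3 -m inch '[0.0019,-0.0048,0.0025,2.1,0.94,0,255, 0.0019,-0.0049,0.0023,2.1,0.94,0,255, 0.0019,-0.005,0.002,2.1,0.94,0,255, 0.002,-0.005,0.0018,2.1,0.94,0,255, 0.002,-0.0051,0.0016,2.1,0.94,0,255, 0.002,-0.0052,0.0014,2.1,0.94,0,255, 0.002,-0.0052,0.0011,2.1,0.94,0,255, 0.0021,-0.0052,0.0009,2.1,0.94,0,255, 0.0021,-0.0053,0.0007,2.1,0.94,0,255, 0.0021,-0.0053,0.0005,2.1,0.94,0,255]'
python3 -m inch '[0,0,0,0,0,0,255, 0,0,0,0,0,0,255]'
python3 - <<'E'
from wr import *
p,T,W,s=wrist("pics/w4.png");block(T,W,s);print(s['time'],s['ft_force'],s['tool_pos'],s['tcp_rot'])
E
```

```text
time: 10.05
tool_pos: [559.2, 23.5, 144.6]
tcp_rot: [-157.2, -0.3, 24.2]
ft_force: [6.0, 1.6, 3.1]
finger_gap: 35.1
time: 10.25
tool_pos: [559.3, 23.6, 144.6]
tcp_rot: [-157.2, -0.3, 24.2]
ft_force: [6.0, 2.2, 5.1]
finger_gap: 35.0
top plane tool dz 10.9 slope deg x,y [ 0.  -0.1] tilt 22.7 lean dir [ 0.15 -0.35  0.92] 13963
extent tool [-29.2 -65. ] [30.  64.8] ((0.4048728942871094, -0.0380706787109375), (129.8050994873047, 59.04189682006836), 89.88935852050781)
10.25 [6.03385264 2.2318447  5.12574404] [559.27229308  23.55425255 144.55336947] [-157.17694952   -0.34139668   24.15945302]
```

Tipped 22.7° the other way, still on the table. Next, the swing back to square.

```bash
python3 -m inch '[0.0006,-0.0007,0,0,0,-1.75,255, 0.0006,-0.0007,0,0,0,-1.75,255, 0.0005,-0.0008,0,0,0,-1.75,255, 0.0005,-0.0008,0,0,0,-1.75,255, 0.0005,-0.0008,0,0,0,-1.75,255, 0.0005,-0.0008,0,0,0,-1.75,255, 0.0004,-0.0008,0,0,0,-1.75,255, 0.0004,-0.0008,0,0,0,-1.75,255, 0.0004,-0.0009,0,0,0,-1.75,255, 0.0004,-0.0009,0,0,0,-1.75,255]'
python3 -m inch '[0.0003,-0.0009,0,0,0,-1.75,255, 0.0003,-0.0009,0,0,0,-1.75,255, 0.0003,-0.0009,0,0,0,-1.75,255, 0.0003,-0.0009,0,0,0,-1.75,255, 0.0002,-0.0009,0,0,0,-1.75,255, 0.0002,-0.0009,0,0,0,-1.75,255, 0.0002,-0.0009,0,0,0,-1.75,255, 0.0002,-0.0009,0,0,0,-1.75,255, 0.0001,-0.0009,0,0,0,-1.75,255, 0.0001,-0.0009,0,0,0,-1.75,255]'
python3 -m inch '[0,0,0,0,0,0,255, 0,0,0,0,0,0,255]'
python3 - <<'E'
from wr import *
p,T,W,s=wrist("pics/w5.png");block(T,W,s);print(s['time'],s['ft_force'],s['tool_pos'],s['tcp_rot'])
E
```

```text
time: 11.3
tool_pos: [562.0, 17.4, 144.5]
tcp_rot: [-156.9, -0.1, 6.7]
ft_force: [0.0, 6.6, 8.2]
finger_gap: 34.9
time: 12.3
tool_pos: [564.4, 8.7, 144.5]
tcp_rot: [-156.9, -0.1, -10.8]
ft_force: [0.6, 7.5, 7.3]
finger_gap: 35.1
time: 12.5
tool_pos: [564.4, 8.6, 144.5]
tcp_rot: [-156.9, -0.1, -10.7]
ft_force: [1.1, 7.2, 7.7]
finger_gap: 35.1
top plane tool dz 10.8 slope deg x,y [0.4 0.1] tilt 23.2 lean dir [-0.07 -0.39  0.92] 13896
extent tool [-29.3 -64.9] [29.5 64.8] ((0.17637252807617188, -0.05641937255859375), (58.7729606628418, 129.69932556152344), 0.04024241119623184)
12.5 [1.1010165  7.24471193 7.66659576] [564.35966638   8.55649075 144.4752467 ] [-1.56907788e+02 -1.06230471e-01 -1.07321953e+01]
```

```bash
python3 -m inch '[0.0011,0.0057,-0.0005,-2.28,0.43,0,255, 0.0011,0.0057,-0.0007,-2.28,0.43,0,255, 0.0011,0.0056,-0.0009,-2.28,0.43,0,255, 0.0011,0.0056,-0.0011,-2.28,0.43,0,255, 0.0011,0.0056,-0.0014,-2.28,0.43,0,255, 0.0011,0.0055,-0.0016,-2.28,0.43,0,255, 0.001,0.0054,-0.0018,-2.28,0.43,0,255, 0.001,0.0054,-0.002,-2.28,0.43,0,255, 0.001,0.0053,-0.0021,-2.28,0.43,0,255, 0.001,0.0052,-0.0022,-2.28,0.43,0,255]'
python3 -m inch '[0,0,0,0,0,0,255, 0,0,0,0,0,0,255, 0,0,0,0,0,0,255]'
python3 - <<'E'
from wr import *
from plan import *
p,T,W,s=wrist("pics/w6.png");block(T,W,s);print(s['time'],s['ft_force'],s['tool_pos'],s['tcp_rot'])
psi=s['tcp_rot'][2]-RY;c=Rr.inv().apply(s['tool_pos']-RC);print('rail frame',c,psi)
E
```

```text
time: 13.55
tool_pos: [575.0, 63.3, 129.8]
tcp_rot: [179.7, -0.2, -10.7]
ft_force: [-9.3, -7.6, 40.3]
finger_gap: 34.5
time: 13.85
tool_pos: [575.2, 62.8, 129.8]
tcp_rot: [179.8, -0.2, -10.7]
ft_force: [1.4, 2.1, 5.4]
finger_gap: 35.4
top plane tool dz 10.8 slope deg x,y [0.5 0.1] tilt 0.3 lean dir [0.01 0.   1.  ] 13909
extent tool [-29.4 -65.4] [29.4 64.4] ((0.289031982421875, -0.602783203125), (58.82270812988281, 129.7693328857422), 0.2954408824443817)
13.85 [1.36600499 2.11442803 5.41110299] [575.22795266  62.77441169 129.82245855] [179.77919441  -0.19624427 -10.70719185]
rail frame [-56.95768553  17.86293864 129.82245855] 0.15280814850864743
```

Standing flat and square (0.15°), with the back face at x ≈ -27 in the rail frame, a 12 mm gap. Now I'll release, rise and check with the fixed cameras.

```bash
python3 -m inch '[0,0,0,0,0,0,150, 0,0,0,0,0,0,100, 0,0,0,0,0,0,50, 0,0,0,0,0,0,0, 0,0,0,0,0,0,0, 0,0,0,0,0,0,0]'
python3 -m inch '[0,0,0.01,0,0,0,0, 0,0,0.015,0,0,0,0, 0,0,0.02,0,0,0,0, 0,0,0.02,0,0,0,0, 0,0,0.02,0,0,0,0, 0,0,0.02,0,0,0,0, -0.03,0,0.02,0,0,0,0, -0.04,0,0.01,0,0,0,0, -0.04,0,0,0,0,0,0, -0.04,0,0,0,0,0,0]'
python3 -m inch '[-0.015,-0.035,0,0,0,0,0, -0.015,-0.04,0,0,0,0,0, -0.015,-0.04,0,0,0,0,0, -0.015,-0.04,0,0,0,0,0, 0,-0.04,0,0,0,0,0, 0,-0.04,0,0,0,0,0, 0,-0.04,0,0,0,0,0, 0,0,0,0,0,0,0]'
python3 - <<'E'
from wr import *
p,T,S=r.snapshot("top")+(r.snapshot("side")[1],);cv2.imwrite("pics/top9.png",p[:,:,::-1])
for a in [('weight','top',T,(255,345,205,292),112,190,120),('post','top',T,(255,345,205,292),172,190,180),('rail','top',T,(255,385,195,245),35,52,45),('tape','top',T,(325,368,163,198),55,80,71),('plane','top',T,(185,258,180,292),12,100,30),('driver','top',T,(362,386,232,325),4,40,16),('post','side',S,(290,375,205,305),172,190,180),('wt','side',S,(290,375,205,305),112,128,120),('rail','side',S,(265,345,200,295),35,55,45)]:
    try: print(a[0],a[1],*rect(*a[1:]))
    except Exception as e: print(a[0],a[1],e)
s=r.sense();print(s['time'],s['tool_pos'],s['ft_force'],s['finger_gap'])
E
```

```text
time: 14.5
tool_pos: [574.4, 61.6, 128.5]
tcp_rot: [179.7, -0.1, -10.8]
ft_force: [0.1, -0.3, -0.3]
finger_gap: 85.3
time: 15.5
tool_pos: [423.8, 61.7, 265.8]
tcp_rot: [179.7, -0.3, -10.8]
ft_force: [-0.1, -0.2, 1.6]
finger_gap: 85.2
time: 16.3
tool_pos: [364.0, -217.3, 265.2]
tcp_rot: [179.6, -0.2, -11.0]
ft_force: [-0.9, 1.0, -0.3]
finger_gap: 85.5
weight top ctr [575.3  62.2] size [ 60.3 129.7] yaw -10.52 z 121.4 1606
post top ctr [575.1  62.1] size [35.9 36.3] yaw 79.43 z 179.9 302
rail top ctr [629.6  33.4] size [ 33.9 278.6] yaw -10.83 z 44.8 1539
tape top ctr [727.6 -27.3] size [38.2 68.4] yaw 14.45 z 63.7 411
plane top ctr [572.6 275.8] size [ 70.6 181.7] yaw 70.29 z 59.1 1346
driver top ctr [ 465.4 -106.7] size [ 32.7 128.4] yaw 85.57 z 27.2 559
post side ctr [572.4  66.4] size [37.5 39.5] yaw -9.96 z 179.6 211
wt side ctr [572.7  66.1] size [ 62.  134.6] yaw -10.81 z 120.5 778
rail side ctr [633.3  88.3] size [ 37.2 177.6] yaw -11.34 z 44.8 515
16.4 [ 364.45731465 -214.09641763  264.9423857 ] [0.43922259 0.08888485 0.17337517] 85.37388400308912
```

View pics/top9.png

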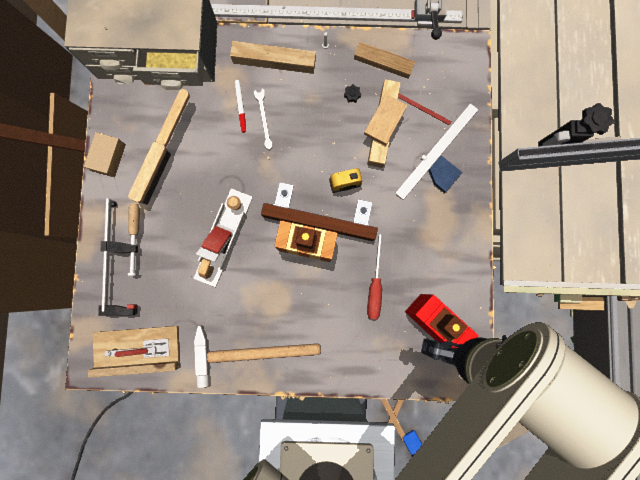

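The top view shows the weight square against the rail at (306,238). The tape (346,179), plane (222,237) and screwdriver (376,280) are at their old pixels, and the gripper is high and touching nothing. The gap is 12 to 14 mm, within the limit, so I'm handing in.

```bash
python3 -c "
from bench import r
print(r.hand_in())"
```

```text
the job is handed in; nothing more can be done
None
```

I walked the weight to the rail in one pace of two swings and handed the job in at about 16.4 s of the 48 s allowed.

**First swing:** I tipped it 24° onto its left edge, swung the right side forward to about 35° out of square, and stood it flat at 0.4° tilt.

**Second swing:** I tipped it 23° onto its right edge, swung the left side forward to about 0.2° from square, and stood it flat at 0.3° tilt. Then I let go and backed off.

**Last checks:**
- **Gap to the rail:** the robot pose put the gap at 12 mm and the top camera at about 14 mm, against the 20 mm limit.
- **Squareness:** the top camera reads 0.3° out of square.
- **Sideways position:** the back face lies well within the rail's length.
- **Other objects:** the tape measure and hand plane read within 1 mm of where they started. The wrist reads no contact force.

**Checks that disagreed or stood out:**
- The screwdriver's final top-camera fit differed by 13 mm from the first. I put this down to how much of its thin shaft the mask caught, since it sits at the same pixels in the picture.
- The final side-camera fit of the rail was poor because the weight hides part of it, so I did not use it.
- At the end of the first swing the tool carried about 8 N, roughly the whole weight. The left edge was then bearing very lightly or up to about 1 mm clear, well below the 12 mm lifting limit.
- Setting it down gave short pushes of 54 N and 42 N, against the 120 N wrist limit.

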